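# Pre-start test of the shaker's emergency stop

## Task

Test the shaker's emergency stop before the day's run: with the fingertips press the red mushroom head in until it latches, take the fingers off to see that it stays in, then push one of its lobes round clockwise (as the arrows show) until the head springs fully out again, and finish by pressing the blue reset button all the way in and letting it go. Only touch and push: never take the red head or its lobes between the fingers, and leave the speed knob as it is set. Do not shift the tubes, vial, glassware, bottle or caps standing about.

Things in the scene. Friction and masses are not known exactly. Their poses are not given: they have to be found in the camera images.
- shaker: white bench-top platform shaker, fixed, 300 (x) x 395 (y) mm. Origin on the bench under the middle of its grey control deck; -x is its front. The deck (x +-150, y +-72 mm) is level, 100 mm above the bench, with the red stop at (-75, 0), blue reset button at (40, 34), speed knob at (40, -34), vial near (112, -40). The platform with the tube rack is on the deck's +y side, nearest tubes at y = 145
- stop_cap: red mushroom head on a yellow disc: domed core 54 mm across, 22 mm tall, top 28 mm across flat with white arrows, and three round upright lobes, each 20 mm across, 17 mm tall, reaching 35 mm from the axis. Origin on axis at the underside, 136 mm above the bench when out, 128 when latched. A fixed collar below, 44 mm across, rises to 123 mm; the gaps between the lobes are open down to the deck
- stop_top (a point): centre of the flat top of the red head, on its axis; moves with it; 158 mm above the bench when out, 150 mm when latched
- stop_lobe0 (a point): middle of one lobe of the head, 25 mm from the axis, 13 mm below stop_top; goes round as the head turns. When the head is not turned it points to the shaker's +y
- stop_lobe1 (a point): the next lobe, 120 degrees counter-clockwise (seen from above) from lobe0
- stop_lobe2 (a point): the third lobe, 120 degrees counter-clockwise from lobe1
- stop (a joint): how far the red head is pushed in, m: 0 fully out, 0.011 at the bottom. A spring resists: about 6 N at the start, up to about 10 N on the way in. Let go near the bottom (10 mm or more) it springs back to about 0.008 and stays there, latched; short of that it springs out again. Only turning the head frees it
- stop_twist (a joint): angle of the red head, rad: 0 at rest, grows clockwise seen from above, end stop at 0.9; a light spring (2 to 4 N at a lobe) turns it back to 0 when let go. The latched head comes free at about 0.4 rad and springs out by itself; it does not turn counter-clockwise from 0
- reset_top (a point): centre of the top of the blue round push button, 28 mm across, in a steel ring 44 mm across and 12 mm tall; 122 mm above the bench when out
- reset (a joint): how far the blue button is pushed in, m: 0 out, 0.006 at the bottom (1.5 N to start, 5 N at the bottom); it springs back by itself
- speed_mark (a point): mark near the end of the black bar of the speed knob (bar 36 x 14 mm, top 44 mm above the deck), 16 mm off the knob's axis; it moves if the knob is turned, which is easily done
- tube_rack: blue plastic tube rack with green-capped glass tubes, loose between the shaker platform's clamp bars, about 196 x 100 mm, 105 mm tall to the caps. Origin at the centre of its underside
- vial: brown sample vial with a white cap, 24 mm across, 50 mm tall, loose on the far right corner of the control deck. Origin at the centre of its underside
- beaker: glass beaker, 90 mm across, 120 mm tall, loose on the bench. Origin at the centre of its underside
- cylinder: glass measuring cylinder, foot 68 mm across, tube 30 mm, 212 mm tall, loose on the bench. Origin at the centre of its underside
- wash_bottle: white wash bottle with a red cap and a thin spout, 68 mm across, about 190 mm tall, loose on the bench. Origin at the centre of its underside
- flask: conical glass flask with a black stopper, foot 80 mm across, 127 mm tall, loose on the bench. Origin at the centre of its underside
- cap0: green screw cap, 22 mm across, 14 mm tall, loose on the bench. Origin at the centre of its underside
- cap1: green screw cap like cap0. Origin at the centre of its underside

How it is judged:
On the way, in this order (a step that is already met when the one before it is completed fails the run):
1. the red head is latched in by itself, nothing touching it (value of joint stop above 0.006 m and contact force between anything else and stop_cap below 0.2 N), for 0.2 s.
2. twisted free, the head has sprung fully out (value of joint stop below 0.0015 m), for 0.1 s.
3. the blue reset button is pressed in, with the stop out (value of joint reset above 0.0045 m and value of joint stop below 0.0015 m).
At the end, for the whole second after the job is handed in: the red head is out (within 1.5 mm) and turned back to rest (within 0.08 rad), the blue button is out again (within 1 mm), the speed knob's mark is within 5 mm and every bystander within 20 mm of where it was (value of joint stop below 0.0015 m and value of joint stop_twist below 0.08 rad and value of joint reset below 0.001 m and distance of speed_mark from where it was at the start of the episode below 0.005 m and distance of each of tube_rack, vial, beaker, cylinder, wash_bottle, flask, cap0, cap1 from where it was at the start of the episode below 0.02 m); the robot touches nothing.
It fails at once if the red head or one of its lobes is taken between the fingers ((horizontal distance between the grasp point and stop_top below 0.018 m and z of the grasp point in the frame of stop_top below 0.01 m and contact force between anything else and stop_cap above 0.5 N) or (horizontal distance between the grasp point and stop_lobe0 below 0.008 m and z of the grasp point in the frame of stop_top below 0.008 m and contact force between anything else and stop_cap above 0.5 N) or (horizontal distance between the grasp point and stop_lobe1 below 0.008 m and z of the grasp point in the frame of stop_top below 0.008 m and contact force between anything else and stop_cap above 0.5 N) or (horizontal distance between the grasp point and stop_lobe2 below 0.008 m and z of the grasp point in the frame of stop_top below 0.008 m and contact force between anything else and stop_cap above 0.5 N)).
It fails at once if the speed knob is turned (distance of speed_mark from where it was at the start of the episode above 0.005 m).
It fails at once if a bystander is lifted, carried or shifted (distance of any of tube_rack, vial, beaker, cylinder, wash_bottle, flask, cap0, cap1 from where it was at the start of the episode above 0.02 m).
It also fails if it takes over 38 s, if anything falls off the work surface, if the arm or the gripper's body presses on something with over 40 N, if the wrist force passes 120 N, or if a joint passes its speed limit or range.

## Robot

A 6-joint arm with a two-finger parallel gripper is mounted at the origin on the work surface. World frame = base frame: x ahead of the robot, y to its left, z up, the work surface at z = 0. Lengths are in m, angles in rad, forces in N, time in s.
With the tool pointing down it reaches from about 0.375 to 0.9 m from the base axis. Payload 3.1 kg.
Tool frame: the origin (TCP) lies at the very end of the fingers, on their centre line; the grasp point (between the pads) lies 19 mm behind it (hold_point_z is the distance from the TCP to the grasp point, in m); x points along the fingers, y is the direction in which the jaws open and shut, and the axes are right-handed (so a half turn about x gives the same grasp; the last joint's range is limited). The gripper opens to 87 mm and grips with 3 to 60 N. Pads are 19 mm wide; open, the fingers measure 117 mm over their backs; the gripper's body (75 mm by 190 mm) begins 51 mm behind the grasp point.
Start: joints at [-1.288, 0.527, 1.433, -0, 1.181, -0.178], TCP at [0.278, -0.56, 0.223] pointing down, gripper open.
Joint ranges: [-3.08, 3.08], [-0.75, 2.2], [0.22, 2.44], [-1.43, 4.57], [0, 2.65], [-2.85, 2.85]. Speed limits (rad/s): [2.79, 2.79, 3.14, 3.14, 3.14, 3.14].

## Interface

Orientations are given as a unit quaternion [x, y, z, w].
In Python, from rig import * gives the robot as it stands.
- The arm moves only by the tool send_rows, never from a script. Its argument "steps" is a list that holds one entry, the list of rows, each a list of 6 numbers: the shift along the tool's x, y, z in cm, then the turn, a rotation vector about the tool's x, y, z in units of 6 degrees (1.0 is 6 degrees). In form: [[[x, y, z, wx, wy, wz], ...]]. A call has 1 to 8 rows; each row shifts and turns the pose as measured when the row begins, along the tool's axes as they then stand; what a row does not reach is not made up. A row lasts 1/12 s, in which the tool goes at most 41.7 mm and 7.16 degrees, less where a joint would pass 70% of its speed; a pose out of reach is approached as far as the arm can. A call is refused whole if a number of a shift passes 4.17 or a number of a turn 1, either way. A call with a gripper value outside its range is refused whole. "gripper" is the closure, from 0 (fully open) to 1 (shut), set as the call begins (left out, the last holds). The fingers move at their own pace and stop on an object; "force" is the grip in N (left out, the last holds). Time passes only in rows, so rows that do not move let the fingers close. It gives the time, the measured TCP pose, the force and the opening at its end, in the units of the state.
- get_obs(): the state, without advancing time (a new reading comes with each control period).
- camera(name): name is "scene" or "top" or "wrist"; returns (picture, depth): 400x640x3 uint8, red, green, blue; 400x640 float32, m along the optical axis (not along the pixel's ray), 0 where there is no reading.
- camera_params(name): a dict with "intrinsics" (3x3 intrinsics, pixels), "position" and "attitude" of the camera in the world; the wrist camera has in their place "T_tool_cam" (4x4, takes a point from camera to tool coordinates, whose origin is the TCP and whose axes are the tool frame's). Camera axes: x right, y down, z forward; pixel columns grow to the right and rows downward; lengths in m; the calibration is good to about 2 mm. The wrist camera is an equidistant fisheye: a pixel r from the principal point sees the ray r / f radians off the axis. A picture is of the moment at which its call begins: read the wrist's pose just before it. camera_params takes no time and is no camera call.
- hand_in(): hands the job in, once; it reports no verdict.
The state is a dict: "time": time; "q": joint angles; "joint_velocities": joint speeds; "joint_torque": joint torques, N m; "position": TCP position; "tool_rot": TCP orientation; "ft_force": force on the tool from outside, world axes, zero at the start; "moment": the same for the moment, N m; "grip_width": finger opening in m.
Only numpy, scipy, OpenCV 4.12 (cv2) and the standard library are available. Lean on these libraries where they do the work, as an engineer would, in place of code of your own. Each camera call takes 0.05 s, during which the arm holds its last target.

## Working session

There is one attempt and no reset: what is moved stays moved. The work goes in short steps, Python scripts to look and compute and a tool call to move; the robot and the scene stay as the last step left them, time stands still between calls to the robot, and variables do not carry over. Pictures are saved under pics/ and viewed, and the job is handed in when it is done.

Besides the shell and the picture viewer there is one more tool, called by a JSON object that holds its "api" and its "payload", one argument or row to a line. send_rows: Moves the arm, as the interface text tells. Its arguments: {"type":"object","properties":{"steps":{"type":"array"},"gripper":{"type":"number"},"force":{"type":"number"}},"required":["steps"]}

```bash
mkdir -p pics; ls; python3 - <<'E'
from rig import *
import cv2,numpy as np
o=get_obs();print({k:np.round(v,4) for k,v in o.items()})
for n in("scene","top","wrist"):
    p,d=camera(n);cv2.imwrite(f"pics/{n}0.png",p[:,:,::-1]);np.savez(f"{n}0.npz",p=p,d=d)
    print(n,{k:np.round(v,4).tolist() for k,v in camera_params(n).items()})
E
```

```text
pics
{'time': np.float64(0.0), 'q': array([-1.2885,  0.5285,  1.4339,  0.    ,  1.1814, -0.1785]), 'joint_velocities': array([ 0.0008, -0.001 , -0.0007,  0.0011,  0.0003,  0.0012]), 'joint_torque': array([ 7.00000e-04, -4.40042e+01, -1.76592e+01,  6.32000e-02,
        5.83000e-02, -2.00000e-04]), 'position': array([ 0.2777, -0.5591,  0.2216]), 'tool_rot': array([-0.6884, -0.1623,  0.6885, -0.1607]), 'ft_force': array([ 0.4962,  0.4317, -0.6986]), 'moment': array([-0.0092, -0.049 ,  0.0105]), 'grip_width': np.float64(0.0869)}
scene {'intrinsics': [[514.5441, 0.0, 318.3509], [0.0, 514.5441, 192.3884], [0.0, 0.0, 1.0]], 'position': [1.1971, -1.1898, 1.0903], 'attitude': [0.8645, 0.2175, -0.1203, -0.4369]}
top {'intrinsics': [[437.1441, 0.0, 320.6582], [0.0, 437.1441, 202.1942], [0.0, 0.0, 1.0]], 'position': [0.2602, -0.0702, 1.7399], 'attitude': [-0.6956, 0.712, -0.065, 0.0709]}
wrist {'intrinsics': [[309.7069, 0.0, 322.1568], [0.0, 309.7069, 201.7636], [0.0, 0.0, 1.0]], 'T_tool_cam': [[0.0004, -0.2589, 0.9659, -0.163], [1.0, 0.0012, -0.0001, -0.0005], [-0.0011, 0.9659, 0.2589, -0.0715], [0.0, 0.0, 0.0, 1.0]]}
```

View pics/scene0.png

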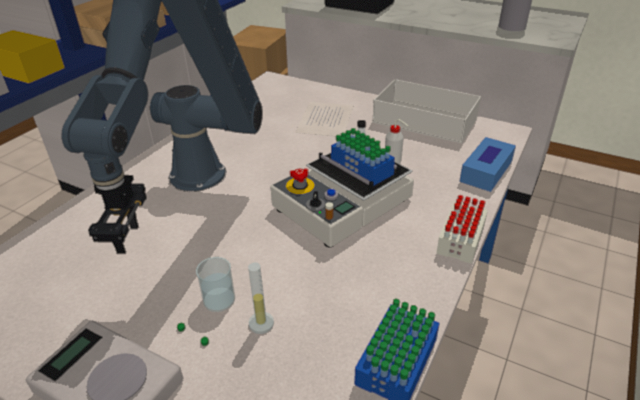

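View pics/top0.png

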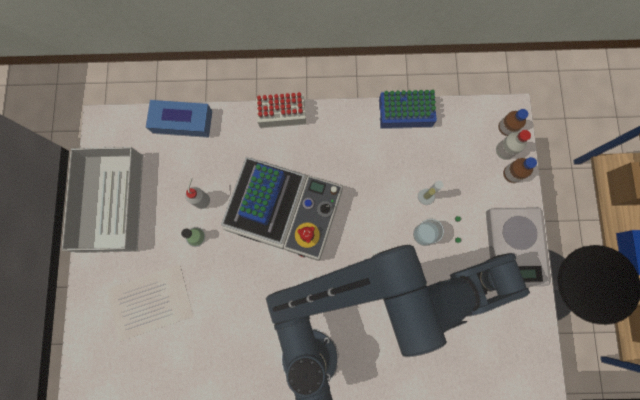

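View pics/wrist0.png

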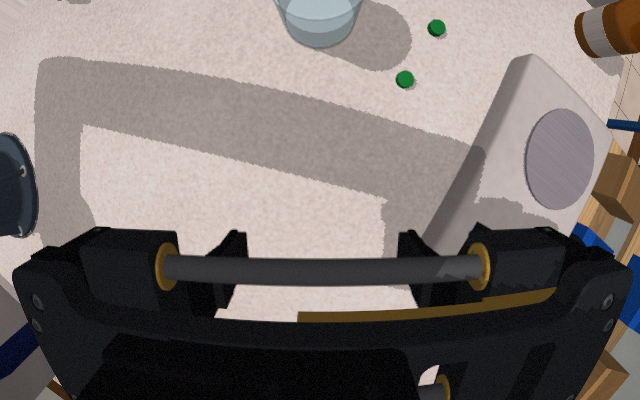

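```bash
cat > h.py <<'E'
import numpy as np,cv2
from scipy.spatial.transform import Rotation as R
from rig import *
def ray(n,u,v):
    c=camera_params(n);K=np.array(c['intrinsics'])
    d=np.array([(u-K[0,2])/K[0,0],(v-K[1,2])/K[1,1],1.]);Rm=R.from_quat(c['attitude']).as_matrix()
    return np.array(c['position']),Rm@d
def onz(n,u,v,z):
    p,d=ray(n,u,v);return p+d*(z-p[2])/d[2]
def tri(rs):
    A=np.zeros((3,3));b=np.zeros(3)
    for p,d in rs:
        d=d/np.linalg.norm(d);M=np.eye(3)-np.outer(d,d);A+=M;b+=M@p
    x=np.linalg.solve(A,b);return x,[np.linalg.norm((np.eye(3)-np.outer(d,d)/(d@d))@(x-p)) for p,d in rs]
def wray(u,v,pos,quat):
    c=camera_params('wrist');K=np.array(c['intrinsics']);T=np.array(c['T_tool_cam'])
    a=np.array([u-K[0,2],v-K[1,2]]);r=np.hypot(*a);th=r/K[0,0]
    d=np.r_[a/r*np.sin(th),np.cos(th)];Rt=R.from_quat(quat).as_matrix()
    return np.array(pos)+Rt@T[:3,3],Rt@T[:3,:3]@d
E
python3 - <<'E'
from h import *
for n,(x0,y0,x1,y1) in {'top':(215,150,350,265),'scene':(260,115,420,250)}.items():
    z=np.load(n+'0.npz');p=z['p'];d=z['d']
    c=p[y0:y1,x0:x1];cv2.imwrite(f"pics/{n}_crop.png",cv2.resize(c[:,:,::-1],None,fx=5,fy=5,interpolation=cv2.INTER_CUBIC))
    hsv=cv2.cvtColor(p,cv2.COLOR_RGB2HSV)
    H,S,V=hsv[...,0].astype(int),hsv[...,1],hsv[...,2]
    for nm,m in {'red':((H<6)|(H>174))&(S>150)&(V>80),'yel':(H>18)&(H<32)&(S>130)&(V>80),'blue':(H>105)&(H<130)&(S>120)}.items():
        m=m.copy();mm=np.zeros_like(m);mm[y0:y1,x0:x1]=m[y0:y1,x0:x1]
        k,l,st,ce=cv2.connectedComponentsWithStats(mm.astype(np.uint8))
        for i in range(1,k):
            if st[i,4]>12:
                u,v=ce[i];dd=d[l==i];dd=dd[dd>0]
                o,r=ray(n,u,v);P=o+r*np.median(dd)
                print(n,nm,st[i],ce[i].round(1),P.round(4))
E
```

```text
top red [298 227  16  15 148] [306.5 233.4] [ 0.4542 -0.0062  0.1573]
top yel [295 223  25  25 270] [307.1 235.7] [ 0.452  -0.0061  0.104 ]
top blue [253 169   7  10  41] [256.3 173.7] [0.6756 0.1737 0.1859]
top blue [239 171  44  53 327] [265.2 203.8] [0.5613 0.1402 0.1892]
top blue [262 179  10   9  50] [266.  182.8] [0.6399 0.1375 0.1878]
top blue [244 200  13  10  58] [250.4 204.4] [0.5608 0.1939 0.1874]
top blue [305 200   7   6  33] [307.6 202.5] [ 0.5752 -0.0109  0.1238]
scene red [391 125   9   8  52] [394.8 128.6] [0.6198 0.4182 0.1481]
scene red [290 169  18  13 156] [299.3 174.5] [ 0.4618 -0.0138  0.1532]
scene yel [286 178  29  16 239] [300.  186.7] [ 0.4618 -0.0134  0.1044]
scene blue [331 144  64  42 998] [365.6 165.4] [0.6398 0.1117 0.1685]
scene blue [327 189   8   7  43] [330.7 191.8] [ 0.5768 -0.0136  0.1221]
```

```bash
sleep 0
```

```text
(no output)
```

View pics/top_crop.png

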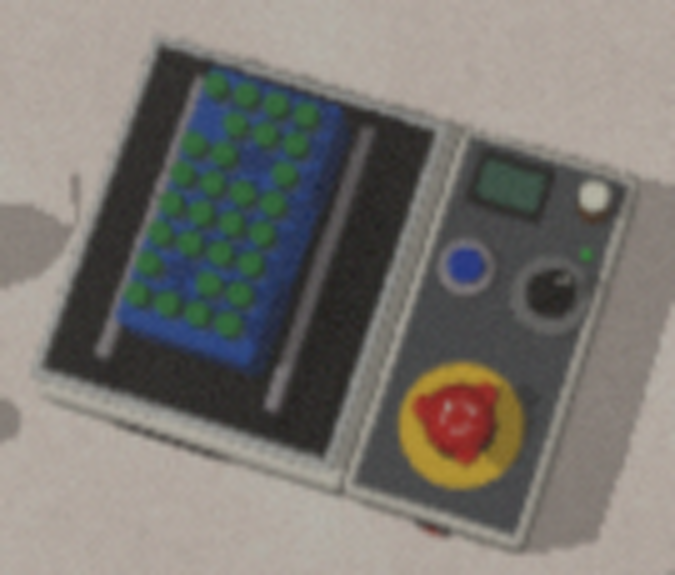

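View pics/scene_crop.png

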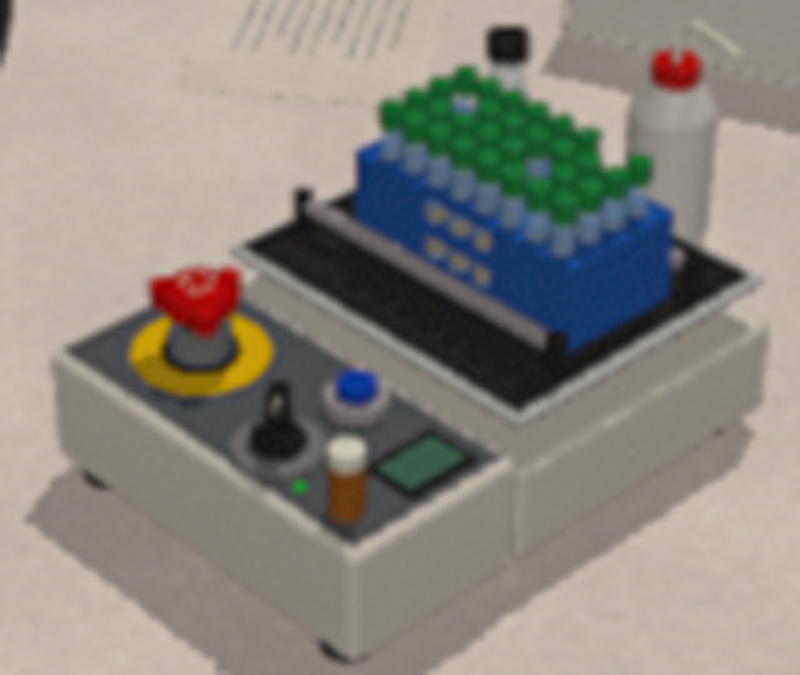

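```bash
cat >> h.py <<'E'
def axes(quat): return R.from_quat(quat).as_matrix()
def plan(tp,tx,ty):
    """delta to target in present tool axes (cm) and rotvec in units of 6deg"""
    o=get_obs();M=axes(o['tool_rot']);T=np.c_[tx,ty,np.cross(tx,ty)]
    print('pos',o['position'].round(4),'F',o['ft_force'].round(2),'t',round(float(o['time']),2),'w',round(float(o['grip_width']),4))
    print('dtool cm',(M.T@(np.array(tp)-o['position'])*100).round(2),'rot6',(R.from_matrix(M.T@T).as_rotvec()*180/np.pi/6).round(2))
E
python3 - <<'E'
from h import *
o=get_obs();M=axes(o['tool_rot']);print(M.round(3))
print('stop',tri([ray('top',306.5,233.4),ray('scene',299.3,174.5)]))
print('reset',tri([ray('top',307.6,202.5),ray('scene',330.7,191.8)]))
print('yel',onz('top',307.1,235.7,.104),onz('scene',300,186.7,.104))
ys=np.deg2rad(-18.4);X=np.array([np.cos(ys),np.sin(ys),0])
for s in(1,-1): plan([.42,-.02,.33],np.array([0,0,-1.]),s*X)
for n,u,v,z in [('beaker',428,232,.12),('cyl',436,187,.2)]: print(n,onz('top',u,v,z))
E
```

```text
[[-0.     0.445 -0.896]
 [ 0.002 -0.896 -0.445]
 [-1.    -0.002 -0.   ]]
stop (array([ 0.45602069, -0.00546344,  0.14625325]), [np.float64(0.0005110224239323263), np.float64(0.000511022423932423)])
reset (array([ 0.57568367, -0.01092955,  0.11999837]), [np.float64(0.00032887265770833334), np.float64(0.00032887265770846)])
yel [ 0.45205137 -0.00617785  0.104     ] [ 0.46177916 -0.01300573  0.104     ]
pos [ 0.2778 -0.5592  0.2218] F [ 0.39 -0.48 -0.92] t 0.15 w 0.0871
dtool cm [-10.74 -41.99 -36.72] rot6 [-7.53 -0.01  0.01]
pos [ 0.2778 -0.5592  0.2218] F [ 0.39 -0.48 -0.92] t 0.15 w 0.0871
dtool cm [-10.74 -41.99 -36.72] rot6 [2.247e+01 2.000e-02 1.000e-02]
beaker [ 0.45344281 -0.45636649  0.12      ]
cyl [ 0.60602113 -0.47728599  0.2       ]
```

{"api": "send_rows", "payload": {
  "steps": [
    [[-1.5, 0, 0, -0.95, 0, 0], [-1.5, 0, 0, -0.95, 0, 0], [-1.5, 0, 0, -0.95, 0, 0], [-1.5, 0, 0, -0.95, 0, 0], [-1.5, 0, 0, -0.95, 0, 0], [-1.5, 0, 0, -0.95, 0, 0], [-1.5, 0, 0, -0.95, 0, 0], [-1.5, 0, 0, -0.95, 0, 0]]
  ],
  "gripper": 1,
  "force": 20
}}

```text
time: 0.82
position: [0.2764, -0.5549, 0.3377]
tool_rot: [0.567, 0.434, -0.561, 0.419]
ft_force: [0.1, -0.2, 0.5]
grip_width: 0.0417
```

```bash
cat > g.py <<'E'
from h import *
import sys
ys=np.deg2rad(-18.4);X=np.array([np.cos(ys),np.sin(ys),0])
plan([float(a) for a in sys.argv[1:4]],np.array([0,0,-1.]),X)
E
python3 g.py .42 -.02 .33
```

```text
pos [ 0.2764 -0.5549  0.3377] F [ 0.1  -0.22  0.53] t 0.82 w 0.0417
dtool cm [  1.83  -0.81 -55.35] rot6 [ 0.42 -0.18  0.12]
```

{"api": "send_rows", "payload": {
  "steps": [
    [[0, 0, -4, 0.05, 0, 0], [0, 0, -4, 0.05, 0, 0], [0, 0, -4, 0.05, 0, 0], [0, 0, -4, 0.05, 0, 0], [0, 0, -4, 0.05, 0, 0], [0, 0, -4, 0.05, 0, 0], [0, 0, -4, 0.05, 0, 0], [0, 0, -4, 0.05, 0, 0]]
  ]
}}

```text
time: 1.48
position: [0.3694, -0.2478, 0.3418]
tool_rot: [0.577, 0.415, -0.575, 0.407]
ft_force: [1.0, 0.9, -0.2]
grip_width: 0.0007
```

```bash
python3 g.py .42 -.02 .33
```

```text
pos [ 0.3694 -0.2478  0.3418] F [ 0.98  0.9  -0.19] t 1.48 w 0.0007
dtool cm [  1.41  -2.61 -23.17] rot6 [-0.1  -0.09  0.07]
```

{"api": "send_rows", "payload": {
  "steps": [
    [[0.2, -0.4, -4, 0, 0, 0], [0.2, -0.4, -4, 0, 0, 0], [0.2, -0.4, -4, 0, -0.1, 0], [0.2, -0.4, -4, 0, 0, 0.1], [0.2, -0.4, -3, 0, 0, 0], [0, -0.4, -2, 0, 0, 0], [0, 0, 0, 0, 0, 0]]
  ]
}}

```text
time: 2.07
position: [0.4136, -0.0258, 0.3322]
tool_rot: [0.576, 0.412, -0.573, 0.413]
ft_force: [-1.0, -0.4, -0.8]
grip_width: 0.0006
```

```bash
python3 g.py .42 -.02 .33; python3 - <<'E'
from h import *
o=get_obs();p,d=camera('wrist');cv2.imwrite("pics/w1.png",p[:,:,::-1]);np.savez("w1.npz",p=p,d=d,pos=o['position'],q=o['tool_rot'])
E
```

```text
pos [ 0.4136 -0.0258  0.3322] F [-0.98 -0.39 -0.84] t 2.07 w 0.0006
dtool cm [ 0.22  0.42 -0.75] rot6 [-0.04 -0.02 -0.03]
```

View pics/w1.png

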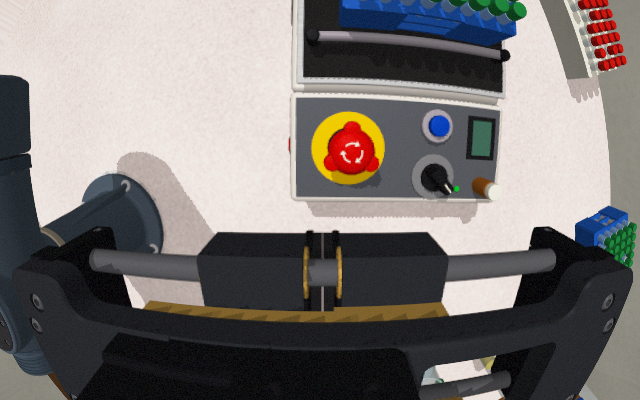

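```bash
cat > m.py <<'E'
from h import *
import sys
def wonz(u,v,z,pos,q):
    p,d=wray(u,v,pos,q);return p+d*(z-p[2])/d[2]
def cents(p):
    hsv=cv2.cvtColor(p,cv2.COLOR_RGB2HSV);H,S,V=hsv[...,0].astype(int),hsv[...,1],hsv[...,2]
    out={}
    red=(((H<6)|(H>174))&(S>150)&(V>80)).astype(np.uint8)
    red[:, 560:]=0
    k,l,st,ce=cv2.connectedComponentsWithStats(red);i=1+np.argmax(st[1:,4]);out['red']=ce[i]
    cs,_=cv2.findContours((l==i).astype(np.uint8),cv2.RETR_EXTERNAL,cv2.CHAIN_APPROX_NONE)
    f=np.zeros_like(red);cv2.drawContours(f,cs,-1,1,-1)
    m=cv2.moments(f,True);out['redfill']=np.array([m['m10']/m['m00'],m['m01']/m['m00']])
    w=(f==1)&(S<110)&(V>100);v,u=np.nonzero(w);out['arrows']=np.array([u.mean(),v.mean()]) if len(u) else None
    if len(u)>5: out['arrowsC']=np.array(cv2.minEnclosingCircle(np.c_[u,v].astype(np.float32))[0])
    b=((H>105)&(H<130)&(S>150)).astype(np.uint8)
    k,l,st,ce=cv2.connectedComponentsWithStats(b)
    bl=[(ce[j],st[j]) for j in range(1,k) if 60<st[j,4]<2500 and .6<st[j,2]/st[j,3]<1.6]
    out['blues']=bl
    return out,f
E
python3 - <<'E'
from m import *
z=np.load('w1.npz');pos,q=z['pos'],z['q']
o,f=cents(z['p'])
for k in('red','redfill','arrows','arrowsC'): print(k,o[k],wonz(*o[k],.158,pos,q).round(4))
for c,s in o['blues']: print(c,s,wonz(*c,.122,pos,q).round(4))
# TCP pixel
T=np.array(camera_params('wrist')['T_tool_cam']);i=np.linalg.inv(T)
def px(P):
    c=i[:3]@np.r_[P,1];th=np.arctan2(np.hypot(c[0],c[1]),c[2]);a=c[:2]/np.hypot(c[0],c[1]);return (a*th*309.7+[322.16,201.76]).round(1)
for P in([0,0,0],[0,.015,-.0095],[0,-.015,-.0095],[-.019,.015,-.0095],[0,0.015,.0095]): print(P,px(P))
cv2.imwrite('pics/w1c.png',cv2.resize(z['p'][80:330,220:420,::-1],None,fx=3,fy=3,interpolation=cv2.INTER_CUBIC)[:600])
E
```

```text
red [350.62132149 150.9422543 ] [0.4564 0.0011 0.158 ]
redfill [350.73251029 151.03240741] [0.4565 0.001  0.158 ]
arrows [352.36036036 152.42342342] [ 0.4577 -0.0011  0.158 ]
arrowsC [352.32351685 152.        ] [ 0.4578 -0.0006  0.158 ]
[438.73391813 125.69298246] [429 116  21  21 342] [ 0.5755 -0.0058  0.122 ]
[597.39253188 225.94262295] [ 575  206   53   41 1098] [ 0.8589 -0.2529  0.122 ]
[0, 0, 0] [321.7 248.9]
[0, 0.015, -0.0095] [348.3 233.5]
[0, -0.015, -0.0095] [295.1 233.4]
[-0.019, 0.015, -0.0095] [351.3 246.8]
[0, 0.015, 0.0095] [347.3 263.6]
```

View pics/w1c.png

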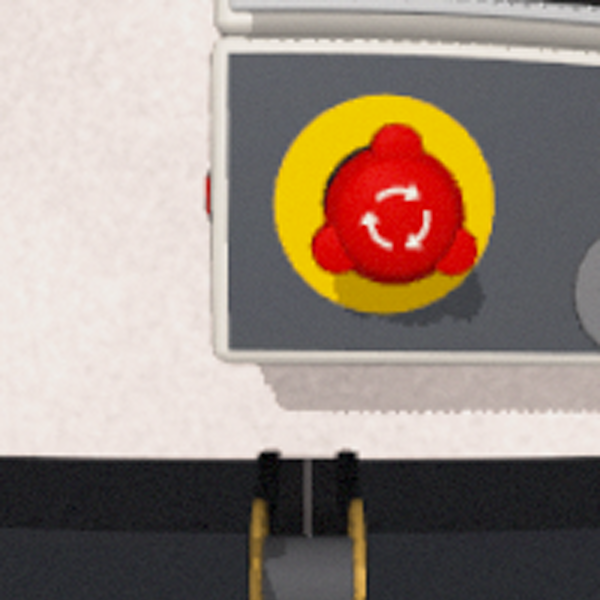

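{"api": "send_rows", "payload": {
  "steps": [
    [[1.5, 1, 0, 0, 0, 0], [1.5, 1, 0, 0, 0, 0], [1.5, 1, 0, 0, 0, 0], [1.5, 0.4, 0, 0, 0, 0], [0, 0, 0, 0, 0, 0], [0, 0, 0, 0, 0, 0]]
  ]
}}

```text
time: 2.62
position: [0.4482, -0.0447, 0.2713]
tool_rot: [0.575, 0.409, -0.574, 0.415]
ft_force: [-0.4, 0.1, 0.4]
grip_width: 0.0004
```

```bash
cat > look.py <<'E'
from m import *
n=sys.argv[1]
o=get_obs();p,d=camera('wrist');cv2.imwrite(f"pics/{n}.png",p[:,:,::-1]);np.savez(n+".npz",p=p,d=d,pos=o['position'],q=o['tool_rot'])
print(o['position'],o['time'],o['ft_force'].round(2))
E
python3 look.py w2; python3 - <<'E'
from m import *
A=[];B=[];C=[]
for n in('w1','w2'):
    z=np.load(n+'.npz');pos,q=z['pos'],z['q']
    o,f=cents(z['p'])
    for k in('redfill','arrowsC'): print(k,o[k],wonz(*o[k],.158,pos,q).round(4))
    for c,s in o['blues']: print(c,s,wonz(*c,.122,pos,q).round(4))
    A.append(wray(*o['arrowsC'],pos,q));B.append(wray(*o['redfill'],pos,q));C.append(wray(*o['blues'][0][0],pos,q))
for L in(A,B,C): print(tri(L))
print('depth at arrows',z['d'][int(o['arrowsC'][1]),int(o['arrowsC'][0])])
E
```

```text
[ 0.44816384 -0.0446788   0.27125989] 2.6167 [-0.45  0.05  0.39]
redfill [350.73251029 151.03240741] [0.4565 0.0009 0.158 ]
arrowsC [352.32351685 152.        ] [ 0.4578 -0.0006  0.158 ]
[438.73391813 125.69298246] [429 116  21  21 342] [ 0.5755 -0.0058  0.122 ]
[597.39253188 225.94262295] [ 575  206   53   41 1098] [ 0.8589 -0.2529  0.122 ]
redfill [315.17759279 149.24904613] [4.581e-01 2.000e-04 1.580e-01]
arrowsC [315.63378906 150.79225159] [ 0.458  -0.0013  0.158 ]
[425.26181102 117.61023622] [413 106  25  25 508] [ 0.5755 -0.0061  0.122 ]
[606.88494078 229.08460237] [ 581  209   58   43 1182] [ 0.8537 -0.2433  0.122 ]
(array([ 0.45794939, -0.00131578,  0.15450781]), [np.float64(0.00027682258821257026), np.float64(0.0002768225882125681)])
(array([ 0.45740475, -0.00111158,  0.1418841 ]), [np.float64(0.00010724773355622154), np.float64(0.00010724773355620208)])
(array([ 0.57737181, -0.00654115,  0.11669717]), [np.float64(0.00010214987792545965), np.float64(0.00010214987792547312)])
depth at arrows 0.27118748
```

View pics/w2.png

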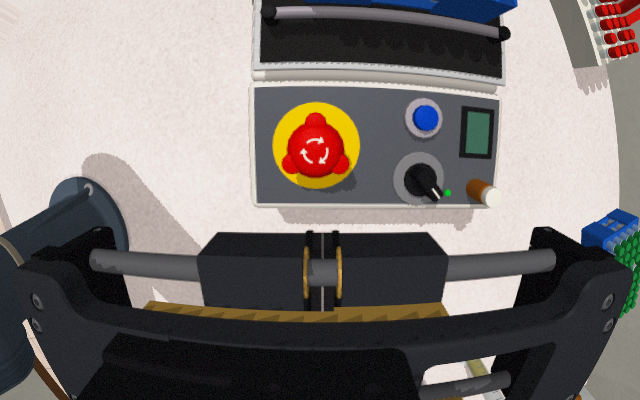

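```bash
sed -i 's/-18.4/-19/' g.py; python3 g.py .457 -.003 .175
```

```text
pos [ 0.448  -0.0447  0.2713] F [ 0.64 -0.87 -0.44] t 2.67 w 0.0008
dtool cm [ 9.61 -0.57 -4.28] rot6 [ 0.04  0.04 -0.08]
```

{"api": "send_rows", "payload": {
  "steps": [
    [[1, -0.1, -1.1, 0, 0, 0], [1.5, -0.1, -1.1, 0, 0, 0], [2, -0.1, -1.1, 0, 0, 0], [2.5, -0.1, -0.8, 0, 0, 0], [2, -0.1, -0.2, 0, 0, 0], [0.5, -0.1, 0, 0, 0, 0], [0, 0, 0, 0, 0, 0]]
  ]
}}

```text
time: 3.25
position: [0.4624, -0.007, 0.1811]
tool_rot: [0.58, 0.401, -0.572, 0.419]
ft_force: [-0.2, -0.7, -0.4]
grip_width: 0.0004
```

```bash
python3 g.py .457 -.003 .17; python3 look.py w3; python3 - <<'E'
from h import *
p,d=camera('scene');cv2.imwrite('pics/s3.png',cv2.resize(p[110:250,250:420,::-1],None,fx=4,fy=4,interpolation=cv2.INTER_CUBIC))
E
```

```text
pos [ 0.4624 -0.007   0.1811] F [-0.21 -0.67 -0.4 ] t 3.25 w 0.0004
dtool cm [ 1.1  -0.68 -0.21] rot6 [-0.02  0.05 -0.25]
[ 0.46244189 -0.00704128  0.18114347] 3.25 [-0.21 -0.67 -0.4 ]
```

View pics/w3.png

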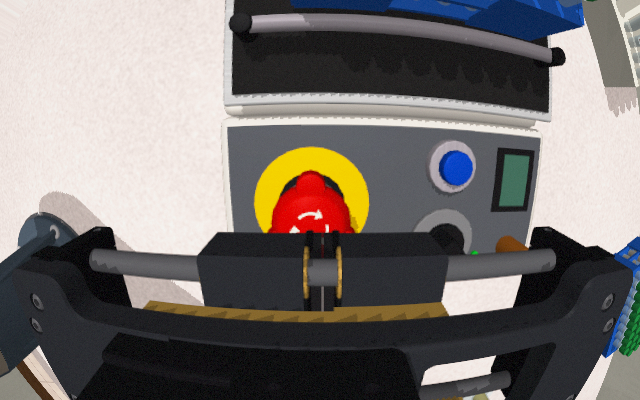

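View pics/s3.png

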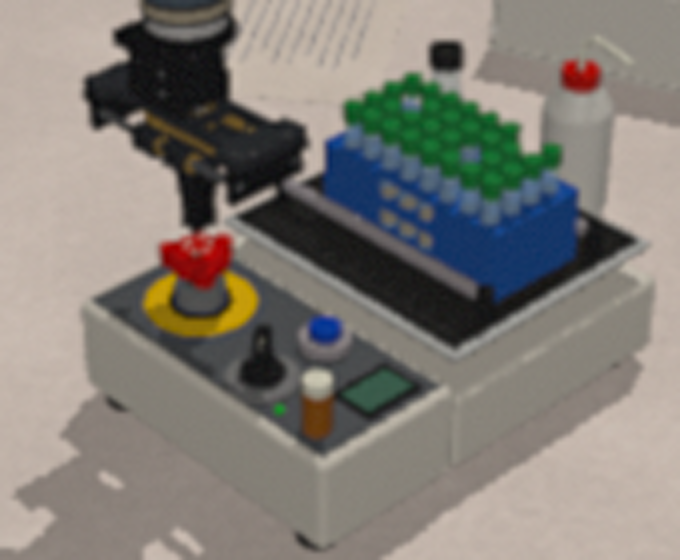

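{"api": "send_rows", "payload": {
  "steps": [
    [[0, -0.4, -0.1, 0, 0, -0.25], [0, -0.3, -0.1, 0, 0, 0], [0.5, 0, 0, 0, 0, 0], [0, 0, 0, 0, 0, 0]]
  ]
}}

```text
time: 3.68
position: [0.4606, -0.0052, 0.1819]
tool_rot: [0.578, 0.405, -0.575, 0.414]
ft_force: [-0.4, -0.9, 0.3]
grip_width: 0.0003
```

```bash
python3 g.py .457 -.003 .17; python3 look.py w4; python3 - <<'E'
from h import *
p,d=camera('scene');cv2.imwrite('pics/s4.png',cv2.resize(p[140:210,270:340,::-1],None,fx=8,fy=8,interpolation=cv2.INTER_CUBIC))
E
```

```text
pos [ 0.4606 -0.0052  0.1819] F [-0.42 -0.91  0.34] t 3.68 w 0.0003
dtool cm [ 1.18 -0.43 -0.09] rot6 [-0.04  0.04 -0.13]
[ 0.46063038 -0.00520946  0.18188978] 3.6833 [-0.42 -0.91  0.34]
```

View pics/w4.png

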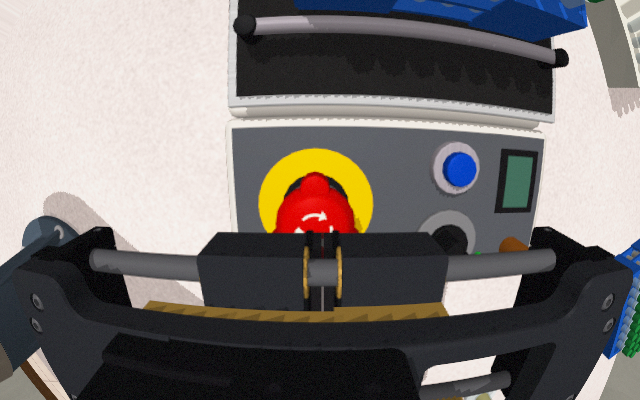

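View pics/s4.png

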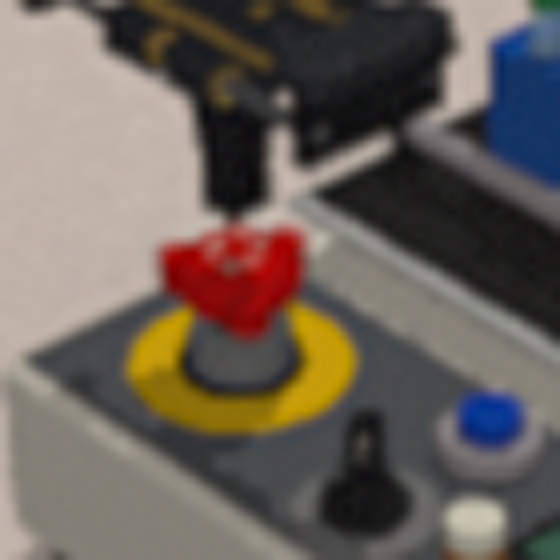

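{"api": "send_rows", "payload": {
  "steps": [
    [[0.8, -0.3, -0.1, 0, 0, -0.1], [0.8, -0.3, -0.1, 0, 0, -0.1], [0.8, 0, 0, 0, 0, 0]]
  ]
}}

```text
time: 4.03
position: [0.4569, -0.0016, 0.1582]
tool_rot: [-0.575, -0.41, 0.578, -0.409]
ft_force: [0.2, 0.7, 4.4]
grip_width: 0.0003
```

```bash
python3 g.py .457 -.003 .147
```

```text
pos [ 0.4569 -0.0016  0.1582] F [0.23 0.68 4.45] t 4.03 w 0.0003
dtool cm [1.12 0.06 0.13] rot6 [-0.04  0.04  0.03]
```

{"api": "send_rows", "payload": {
  "steps": [
    [[0.6, 0, 0, 0, 0, 0], [0.6, 0, 0, 0, 0, 0], [0.6, 0, 0, 0, 0, 0], [0.6, 0, 0, 0, 0, 0]]
  ]
}}

```text
time: 4.37
position: [0.4584, -0.0018, 0.1464]
tool_rot: [-0.575, -0.409, 0.577, -0.411]
ft_force: [-17.8, 2.1, 76.5]
grip_width: 0.0001
```

{"api": "send_rows", "payload": {
  "steps": [
    [[-1, 0, 0, 0, 0, 0], [-1.5, 0, 0, 0, 0, 0], [-1.5, 0, 0, 0, 0, 0], [0, 0, 0, 0, 0, 0], [0, 0, 0, 0, 0, 0], [0, 0, 0, 0, 0, 0]]
  ]
}}

```text
time: 4.87
position: [0.458, -0.0011, 0.1896]
tool_rot: [-0.575, -0.408, 0.576, -0.412]
ft_force: [0.7, 0.3, -0.6]
grip_width: 0.0007
```

```bash
python3 g.py .457 -.003 .147;python3 look.py w5; python3 - <<'E'
from h import *
p,d=camera('scene');cv2.imwrite('pics/s5.png',cv2.resize(p[140:210,270:340,::-1],None,fx=8,fy=8,interpolation=cv2.INTER_CUBIC))
E
```

```text
pos [ 0.458  -0.0011  0.1896] F [ 0.73  0.35 -0.61] t 4.87 w 0.0007
dtool cm [ 4.26 -0.05  0.19] rot6 [-0.01  0.05 -0.04]
[ 0.45801168 -0.00110843  0.18956783] 4.8667 [ 0.73  0.35 -0.61]
```

View pics/s5.png

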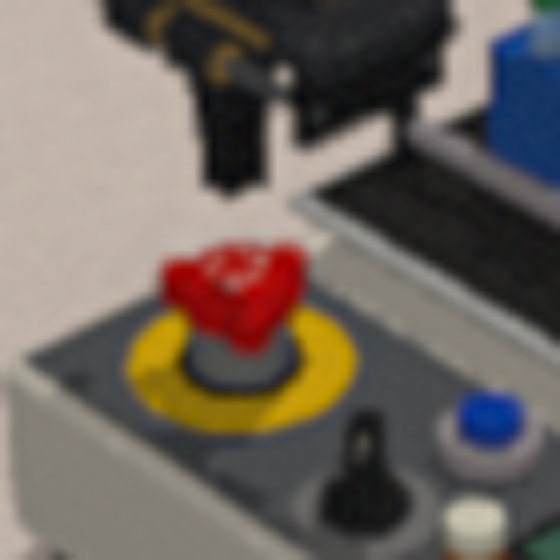

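```bash
python3 - <<'E'
from h import *
c=camera_params('scene');K=np.array(c['intrinsics']);M=R.from_quat(c['attitude']).as_matrix()
def px(P):
    v=M.T@(np.array(P)-c['position']);v=K@(v/v[2]);return v[:2]
P=[.458,-.0011,.1896];print('tcp',(px(P)-[270,140])*8+3.5)
for s in([.458,-.0011],[.456,-.0055]): print('top',(px(s+[.150])-[270,140])*8+3.5)
E
```

```text
tcp [242.10058161 186.62331103]
top [245.88793724 268.07541302]
top [236.2187351  272.17755198]
```

View pics/w5.png

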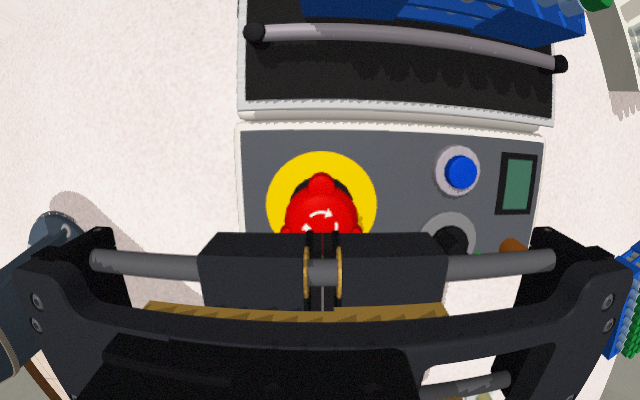

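{"api": "send_rows", "payload": {
  "steps": [
    [[0, -0.8, -1.0, 0, 0, 0], [0, -0.8, -1.2, 0, 0, 0], [0, -0.8, -1.2, 0, 0, 0], [0, -0.5, -0.9, 0, 0, 0], [0, 0, 0, 0, 0, 0]]
  ]
}}

```text
time: 5.38
position: [0.4396, 0.053, 0.1839]
tool_rot: [-0.573, -0.411, 0.58, -0.408]
ft_force: [0.1, -0.8, -0.2]
grip_width: 0.0004
```

```bash
python3 g.py .4443 .0451 .133
```

```text
pos [0.4396 0.053  0.1839] F [ 0.13 -0.81 -0.2 ] t 5.38 w 0.0004
dtool cm [5.09 0.76 0.56] rot6 [-0.05  0.06  0.09]
```

{"api": "send_rows", "payload": {
  "steps": [
    [[0.6, 0.2, 0.2, 0, 0.05, 0.08], [0.6, 0.2, 0.2, 0, 0, 0], [0.6, 0.1, 0.1, 0, 0, 0], [0.6, 0, 0, 0, 0, 0], [0, 0, 0, 0, 0, 0]]
  ]
}}

```text
time: 5.8
position: [0.4407, 0.0479, 0.1563]
tool_rot: [-0.574, -0.411, 0.578, -0.409]
ft_force: [-0.1, 0.3, -0.8]
grip_width: 0.0008
```

```bash
python3 g.py .4443 .0451 .133
```

```text
pos [0.4407 0.0479 0.1563] F [-0.15  0.27 -0.75] t 5.8 w 0.0008
dtool cm [2.32 0.45 0.14] rot6 [-0.02  0.02  0.06]
```

{"api": "send_rows", "payload": {
  "steps": [
    [[0.6, 0, 0.1, 0, 0, 0.05], [0.6, 0, 0.1, 0, 0, 0], [0.6, 0, 0, 0, 0, 0], [0.5, 0, 0, 0, 0, 0], [0, 0, 0, 0, 0, 0]]
  ]
}}

```text
time: 6.22
position: [0.4404, 0.0449, 0.1307]
tool_rot: [-0.575, -0.41, 0.578, -0.409]
ft_force: [0.6, -0.2, 0.3]
grip_width: 0.0005
```

```bash
python3 g.py .4443 .0451 .133; python3 look.py w6; python3 - <<'E'
from h import *
p,d=camera('scene');cv2.imwrite('pics/s6.png',cv2.resize(p[140:210,270:340,::-1],None,fx=8,fy=8,interpolation=cv2.INTER_CUBIC))
E
```

```text
pos [0.4404 0.0449 0.1307] F [ 0.57 -0.21  0.32] t 6.22 w 0.0005
dtool cm [-0.23  0.36 -0.15] rot6 [-0.04  0.02  0.02]
[0.44035328 0.0448761  0.13073456] 6.2167 [ 0.57 -0.21  0.32]
```

View pics/s6.png

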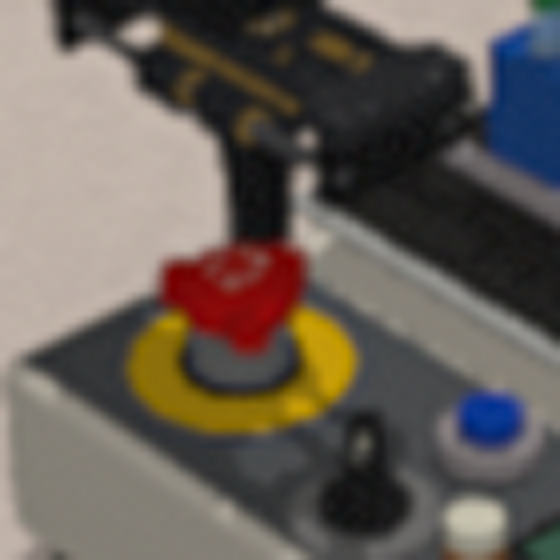

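View pics/w6.png

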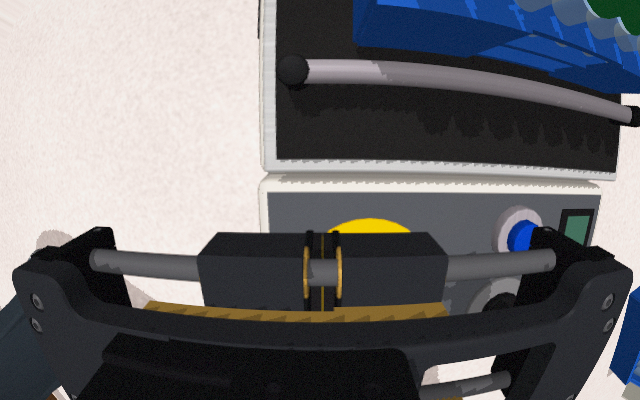

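{"api": "send_rows", "payload": {
  "steps": [
    [[0, 0.5, 0, 0, 0, 0], [0, 0.5, 0, 0, 0, 0], [0, 0.5, 0, 0, 0, 0]]
  ]
}}

```text
time: 6.57
position: [0.4543, 0.0405, 0.1318]
tool_rot: [-0.575, -0.41, 0.578, -0.409]
ft_force: [-4.5, 5.3, 0.9]
grip_width: 0.0005
```

```bash
python3 g.py .4578 -.0018 .133; python3 - <<'E'
from h import *
p,d=camera('scene');cv2.imwrite('pics/s7.png',cv2.resize(p[140:210,270:340,::-1],None,fx=8,fy=8,interpolation=cv2.INTER_CUBIC))
E
```

```text
pos [0.4543 0.0405 0.1318] F [-4.53  5.31  0.89] t 6.57 w 0.0005
dtool cm [-0.12  1.72  3.88] rot6 [-0.04  0.02  0.04]
```

View pics/s7.png

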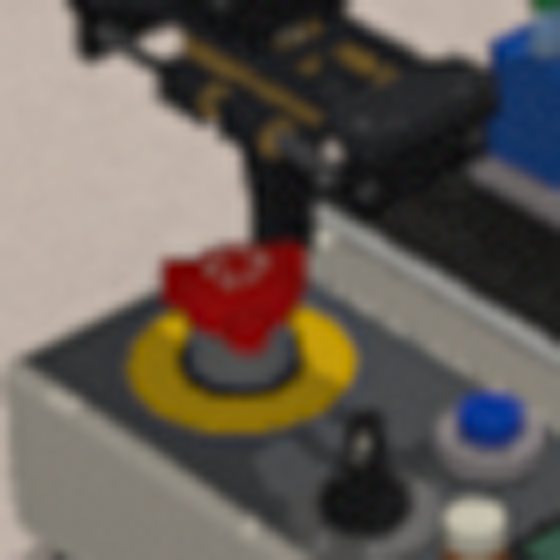

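{"api": "send_rows", "payload": {
  "steps": [
    [[0, 0.6, 0.15, 0, 0, 0], [0, 0.6, 0.15, 0, 0, 0], [0, 0.6, 0.1, 0, 0, 0]]
  ]
}}

```text
time: 6.87
position: [0.4688, 0.0333, 0.1317]
tool_rot: [-0.575, -0.412, 0.578, -0.405]
ft_force: [-2.7, 1.1, 0.2]
grip_width: 0.0006
```

```bash
python3 g.py .4578 -.0018 .133; python3 - <<'E'
from h import *
p,d=camera('scene');cv2.imwrite('pics/s8.png',cv2.resize(p[140:210,270:340,::-1],None,fx=8,fy=8,interpolation=cv2.INTER_CUBIC))
E
```

```text
pos [0.4688 0.0333 0.1317] F [-2.7   1.1   0.25] t 6.87 w 0.0006
dtool cm [-0.14  0.12  3.67] rot6 [-0.06 -0.02  0.1 ]
```

View pics/s8.png

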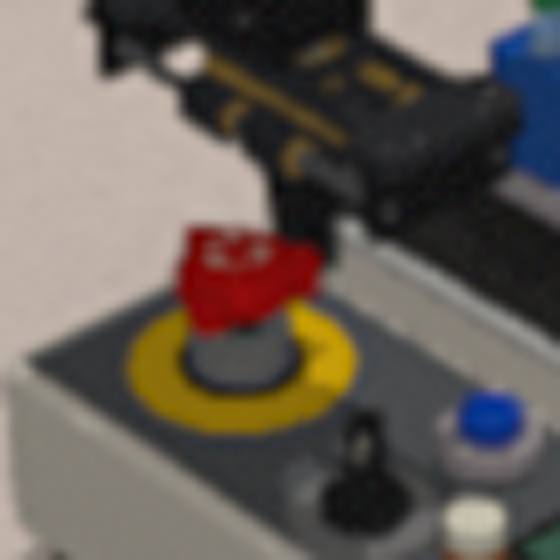

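The head turned and sprang up. Back off now.

{"api": "send_rows", "payload": {
  "steps": [
    [[0, 0, 0, 0, 0, 0], [0, 0, 0, 0, 0, 0], [0, -0.7, -0.1, 0, 0, 0], [0, -0.8, -0.2, 0, 0, 0], [0, -0.8, -0.2, 0, 0, 0], [0, -0.7, 0, 0, 0, 0], [0, -0.4, 0, 0, 0, 0], [0, 0, 0, 0, 0, 0]]
  ]
}}

```text
time: 7.58
position: [0.4382, 0.0487, 0.1324]
tool_rot: [-0.576, -0.41, 0.577, -0.408]
ft_force: [-0.9, 0.5, -0.8]
grip_width: 0.0005
```

```bash
python3 g.py .4578 -.0018 .133; python3 - <<'E'
from h import *
p,d=camera('scene');cv2.imwrite('pics/s9.png',cv2.resize(p[140:210,270:340,::-1],None,fx=8,fy=8,interpolation=cv2.INTER_CUBIC))
E
```

```text
pos [0.4382 0.0487 0.1324] F [-0.86  0.49 -0.8 ] t 7.58 w 0.0005
dtool cm [-0.08  3.51  4.12] rot6 [-0.05 -0.01  0.03]
```

View pics/s9.png

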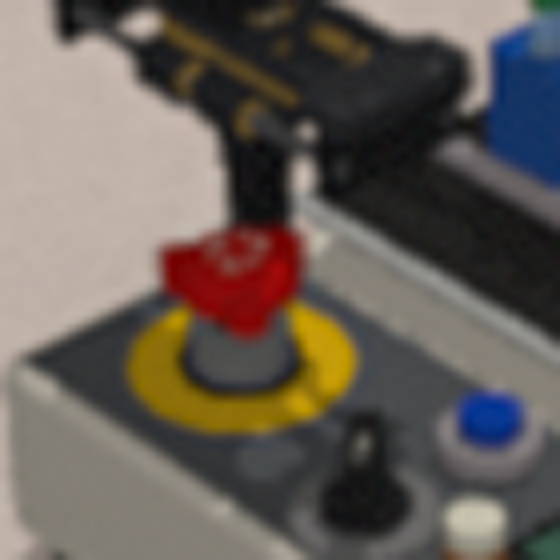

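{"api": "send_rows", "payload": {
  "steps": [
    [[-1.5, 0, 0, 0, 0, 0], [-2, 0, 0, 0, 0, 0], [-2, 0, 0, 0, 0, 0], [-1, 0, 0, 0, 0, 0], [0, 0, 0, 0, 0, 0]]
  ]
}}

```text
time: 8.05
position: [0.4404, 0.0475, 0.1998]
tool_rot: [-0.576, -0.409, 0.577, -0.409]
ft_force: [0.6, -0.8, -0.9]
grip_width: 0.0006
```

```bash
python3 g.py .577 -.0068 .18
```

```text
pos [0.4404 0.0475 0.1998] F [ 0.63 -0.79 -0.92] t 8.05 w 0.0006
dtool cm [ 1.96 14.69  0.61] rot6 [-0.05  0.    0.01]
```

{"api": "send_rows", "payload": {
  "steps": [
    [[0, 2, 0, 0, 0, 0], [0, 2.5, 0.1, 0, 0, 0], [0, 2.5, 0.2, 0, 0, 0], [0, 2.5, 0.2, 0, 0, 0], [0, 2.5, 0.1, 0, 0, 0], [0, 1.7, 0, 0, 0, 0], [0, 0, 0, 0, 0, 0], [0, 0, 0, 0, 0, 0]]
  ]
}}

```text
time: 8.72
position: [0.5721, -0.0066, 0.1953]
tool_rot: [-0.576, -0.409, 0.577, -0.409]
ft_force: [-1.0, 0.1, -0.7]
grip_width: 0.0003
```

```bash
python3 g.py .577 -.0068 .13
```

```text
pos [ 0.5721 -0.0066  0.1953] F [-1.03  0.13 -0.74] t 8.72 w 0.0003
dtool cm [ 6.53  0.48 -0.16] rot6 [-0.05  0.02  0.01]
```

{"api": "send_rows", "payload": {
  "steps": [
    [[1.2, 0.2, -0.1, 0, 0, 0], [1.5, 0.2, -0.05, 0, 0, 0], [1.5, 0.1, 0, 0, 0, 0], [1, 0, 0, 0, 0, 0], [0, 0, 0, 0, 0, 0]]
  ]
}}

```text
time: 9.13
position: [0.5711, -0.0046, 0.1375]
tool_rot: [-0.574, -0.411, 0.579, -0.408]
ft_force: [-0.7, 0.9, 0.5]
grip_width: 0.0003
```

```bash
python3 g.py .577 -.0068 .116; python3 look.py w10; python3 - <<'E'
from h import *
p,d=camera('scene');cv2.imwrite('pics/s10.png',cv2.resize(p[145:225,270:350,::-1],None,fx=7,fy=7,interpolation=cv2.INTER_CUBIC))
E
```

```text
pos [ 0.5711 -0.0046  0.1375] F [-0.67  0.89  0.5 ] t 9.13 w 0.0003
dtool cm [2.14 0.65 0.01] rot6 [-0.03  0.02  0.07]
[ 0.57106243 -0.00456516  0.13748114] 9.1333 [-0.67  0.89  0.5 ]
```

View pics/s10.png

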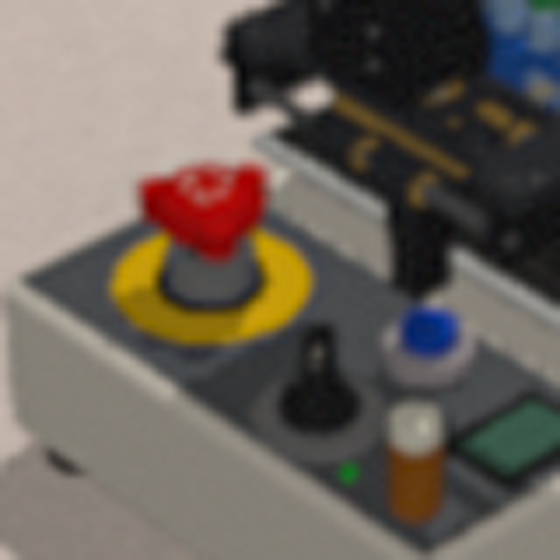

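View pics/w10.png

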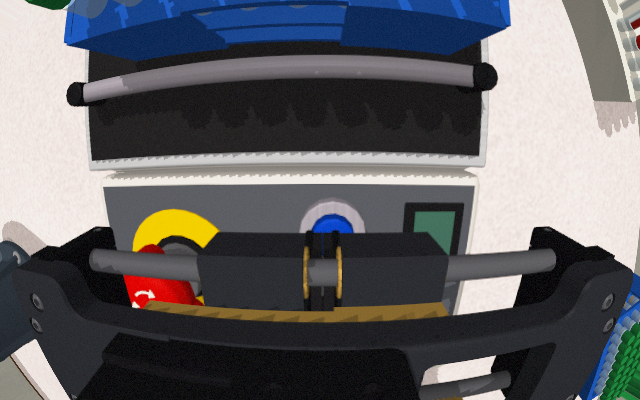

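{"api": "send_rows", "payload": {
  "steps": [
    [[0.2, 0.5, 0, 0, 0, 0.05], [0.4, 0.3, 0, 0, 0, 0], [0.4, 0.1, 0, 0, 0, 0]]
  ]
}}

```text
time: 9.48
position: [0.582, -0.0075, 0.1308]
tool_rot: [0.577, 0.408, -0.576, 0.412]
ft_force: [-0.1, -0.6, 0.5]
grip_width: 0.0004
```

```bash
python3 g.py .577 -.0068 .116
```

```text
pos [ 0.582  -0.0075  0.1308] F [-0.14 -0.57  0.49] t 9.48 w 0.0004
dtool cm [ 1.48 -0.5   0.09] rot6 [-0.03  0.01 -0.05]
```

{"api": "send_rows", "payload": {
  "steps": [
    [[0.4, -0.3, 0, 0, 0, 0], [0.3, -0.2, 0, 0, 0, 0], [0.2, 0, 0, 0, 0, 0]]
  ]
}}

```text
time: 9.73
position: [0.5781, -0.0061, 0.1216]
tool_rot: [0.577, 0.407, -0.575, 0.412]
ft_force: [0.1, 0.5, 2.0]
grip_width: 0.0005
```

```bash
python3 g.py .577 -.0068 .116
```

```text
pos [ 0.5781 -0.0061  0.1216] F [0.13 0.55 1.99] t 9.73 w 0.0005
dtool cm [ 0.56 -0.09  0.1 ] rot6 [-0.03  0.01 -0.07]
```

Contact at about 0.122, as expected. Press.

{"api": "send_rows", "payload": {
  "steps": [
    [[0.4, 0, 0, 0, 0, 0], [0.4, 0, 0, 0, 0, 0], [0.4, 0, 0, 0, 0, 0]]
  ]
}}

```text
time: 9.98
position: [0.5784, -0.0061, 0.1157]
tool_rot: [0.578, 0.407, -0.575, 0.413]
ft_force: [-10.5, 2.0, 42.6]
grip_width: 0.0007
```

{"api": "send_rows", "payload": {
  "steps": [
    [[-1, 0, 0, 0, 0, 0], [-2, 0, 0, 0, 0, 0], [-3, 0, 0, 0, 0, 0], [-4, 0, 0, 0, 0, 0], [-3, 0, 0, 0, 0, 0], [-1, 0, 0, 0, 0, 0], [0, 0, 0, 0, 0, 0], [0, 0, 0, 0, 0, 0]]
  ]
}}

```text
time: 10.65
position: [0.5776, -0.0056, 0.2631]
tool_rot: [0.578, 0.406, -0.574, 0.414]
ft_force: [0.4, -0.7, -0.6]
grip_width: 0.0005
```

```bash
python3 g.py .577 -.0068 .116; python3 look.py w11; python3 - <<'E'
from m import *
p,d=camera('scene');cv2.imwrite('pics/s11.png',cv2.resize(p[110:250,260:420,::-1],None,fx=5,fy=5,interpolation=cv2.INTER_CUBIC)[:600])
z=np.load('scene0.npz')['p'].astype(int)
df=np.abs(p.astype(int)-z).sum(2);cv2.imwrite('pics/d11.png',np.clip(df,0,255).astype(np.uint8))
z=np.load('w11.npz');o,f=cents(z['p']);print(o['redfill'])
E
```

```text
pos [ 0.5776 -0.0056  0.2631] F [ 0.4  -0.69 -0.56] t 10.65 w 0.0005
dtool cm [14.71 -0.2   0.12] rot6 [-0.02  0.01 -0.12]
[ 0.5775606  -0.0056053   0.26313313] 10.65 [ 0.4  -0.69 -0.56]
[202.27102804 226.41588785]
```

View pics/s11.png

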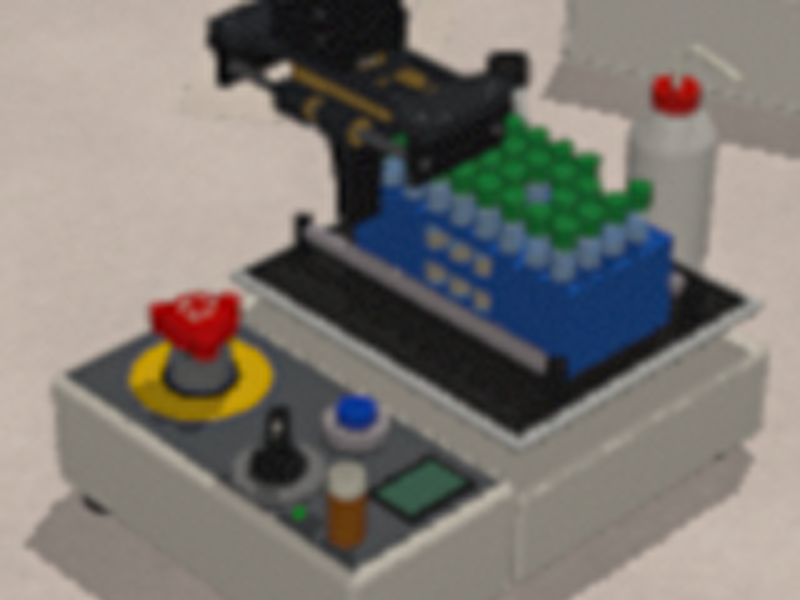

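View pics/d11.png

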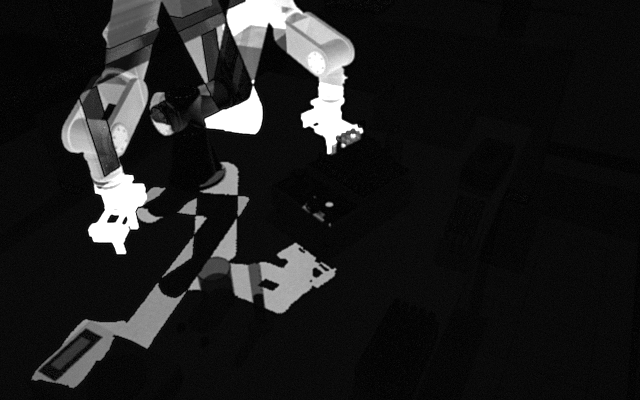

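View pics/w11.png

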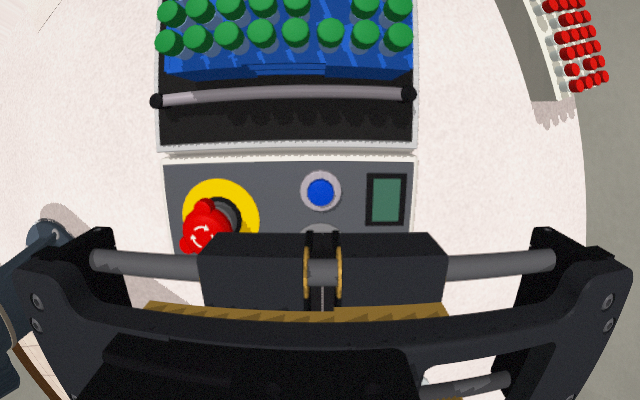

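```bash
python3 -c "
from rig import *
print(hand_in())"
```

```text
the job is handed in; nothing more can be done
None
```

The emergency-stop test is done and handed in at about 10.7 s of the 38 s allowed; the hand-in gave no verdict.

- **Red head pressed:** with the closed fingertips I made contact at a height of 158 mm and bottomed at 146.4 mm. I then lifted clear for about 0.3 s, and the picture showed the head staying lower, so it had latched.
- **Twisted free:** I pushed the +y lobe clockwise with the side of the fingers. The head sprang up, and after I backed off it returned to its starting angle and height.
- **Blue reset:** contact at 122 mm, pressed down to 115.7 mm, then let go.

**Last checks:** the final pictures show the red head out and unturned, the blue button out and the arm clear. The knob, vial and rack look unmoved. Comparing the first and last scene pictures showed only the arm and changed shadows. I judged all of this by eye and did not measure it to the millimetre.

**Disagreements and rough spots:**
- **Calibration:** the fixed cameras placed the stop and the button 4–5 mm away in y from where the wrist camera did. I took a value between them, then checked it against the fingertip as seen in the scene picture.
- **Press force:** bottoming was harder than needed, at 77 N on the red head and 43 N on the blue button. Both are below the 120 N wrist limit.

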